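# Tamp stuck radish rounds home in a narrow clamp-lid jar

## Robot

A 6-joint arm with a two-finger parallel gripper is mounted at the origin on the work surface. World frame = base frame: x ahead of the robot, y to its left, z up, the work surface at z = 0. Lengths are in m, angles in rad, forces in N, time in s.
With the tool pointing down it reaches from about 0.225 to 0.875 m from the base axis. Payload 3.4 kg.
Tool frame: the origin (TCP) lies on the centre line of the jaws, within the pads' length; the fingertips stand 17 mm ahead of it and the grasp point (between the pads) lies 2 mm behind it (nose_length is the distance from the TCP to the fingertips, in m); z points along the fingers, y is the line along which they close (so a half turn about z gives the same grasp; the last joint's range is limited). The gripper opens to 85 mm and grips with 20 to 120 N. Pads are 22 mm wide; open, the fingers measure 114 mm over their backs; the gripper's body (76 mm by 85 mm) begins 54 mm behind the grasp point. The pads swing forward as they close: fully open they stand 13 mm farther back than shut.
Start: joints at [1.053, 0.276, 1.505, -0, 1.361, -0.121], TCP at [0.222, 0.53, 0.248] pointing down, gripper open.
Joint ranges: [-2.89, 2.89], [-0.75, 2.08], [0.22, 2.7], [-1.18, 4.32], [0.11, 2.71], [-2.7, 2.7]. Speed limits (rad/s): [2.57, 2.57, 3.14, 3.14, 3.14, 3.14].

## Interface

Orientations are given as a unit quaternion [w, x, y, z].
In Python, from rig import get_state, get_image, sign_off, find_in, place_of, nose_length gives the robot as it stands.
- The arm moves only by the tool apply_moves, never from a script. Its argument "deltas" is one flat list of numbers, 5 for each row, row after row: the finger opening in mm, from 0 to 85.4, then the shift along the tool's x, y, z in mm, then the turn about the tool's z in degrees. A call has 1 to 12 rows; each row is the pose to reach, as a shift and turn from the pose commanded when the call began, along the tool's axes at that moment; what a row does not reach only later rows make up. A row lasts 1/12 s, in which the tool goes at most 41.7 mm and 7.16 degrees, less where a joint would pass 70% of its speed; a pose out of reach is approached as far as the arm can. A call with a gripper value outside its range is refused whole. The fingers move at their own pace and stop on an object; "squeeze" is the grip in N (left out, the last holds). Time passes only in rows, so rows that repeat a pose let the fingers close. It gives the time, the measured TCP pose, the force, the opening and the grip force at its end, in the units of the state.
- get_state(): the state, without advancing time (a new reading comes with each control period).
- get_image(name): name is "side" or "top"; returns a dict with "frame" (384x512x3 uint8, red, green, blue), "K" (3x3 intrinsics, pixels), "k1" (the pictures are not rectified: a ray, as slopes to the right and down, at radius r is drawn at 1 + k1 r^2 times it, then the intrinsics apply), "position" and "orientation" of the camera in the world. Camera axes: x right, y down, z forward; pixel columns grow to the right and rows downward; lengths in m; the calibration is good to about 2 mm. A picture is of the moment at which its call begins. There is no depth.
- sign_off(): hands the job in; it is judged then, once.
Trained networks look in a picture, given as the dict that the camera call returned (one of the last four; its "shot" number tells which), for a name from the list of things; names that differ only in an ending like _2 or _b are one class to them, and where a whole thing is asked for, a point or a joint stands for the part that bears it (a point fixed in the world has none). Each returns a list of dicts, best first, with "score" (0 to 1); they miss things now and then, are a little off and sometimes report something else, mostly with a low value. They report only what shows in the picture. A call takes as long as a camera call. They do not tell look-alikes from the thing itself.
- find_in(query, picture): "point" ([column, row] in pixels, amid what is visible of it).
- place_of(query, picture): "point" ([column, row] in pixels: a listed point, or the origin of a listed thing).
The state is a dict: "clock": time; "qpos": joint angles; "qd": joint speeds; "effort": joint torques, N m; "position": TCP position; "ee_rot": TCP orientation; "contact_force": force on the tool from outside, world axes, zero at the start; "moment": the same for the moment, N m; "width": finger opening in m; "gripper_force": force on a finger pad.
Only numpy, scipy, OpenCV 4.12 (cv2) and the standard library are available. Lean on these libraries where they do the work, as an engineer would, in place of code of your own. Each camera call takes 0.05 s, during which the arm holds its last target. There are 200 camera calls.

## Task

Pack the open jar: put the loose radish round from the white plate into it, on top of the two rounds that have stuck part-way down, and push them all down with the wooden pestle until the whole pack has bottomed out and gives no more, finishing with a steady press of about 20 N held for a second; the jar is glass, so never pound it or press with more than 30 N. Then stand the pestle upright on the middle of the plate. Leave the jar standing where it is, and do not disturb the tongs and the closed jar.

Things in the scene. Friction and masses are not known exactly. Their poses are not given: they have to be found in the camera images.
- crates: Two shallow light-blue plastic crates, stacked and fixed, 400 x 620 mm outside (x, y), each 80 mm tall. Origin: on the work surface under their centre. The flat inner floor of the upper crate, where all else stands, is 77 mm above the work surface; the upper rim is at 152 mm. Walls 5 mm.
- jar: Open clear glass jar, loose, 0.6 to 0.9 kg with its contents, standing upright in the upper crate: 70 mm across, 130 mm tall, round bore 60 mm across, base 12 mm thick. Origin: centre of its underside; z up. Its clamp lid hangs open on the +x side, out to 56 mm from the axis, below the rim; a wire latch hangs on the -x side.
- jar_mouth (a point): Centre of the jar's mouth, level with its rim, 130 mm above its underside. Two radish rounds (58 mm across, 16 and 18 mm thick) have stuck part-way down the bore, with gaps below each; the top of the upper one is 28 to 42 mm below this point. Each slides under about 4 N and stays where it is left, so pushing takes 4 N, then 8 N for both.
- radish_mid (a point): Centre of the loose radish round lying flat on the plate: white, pale green rind, 54 mm across, 26 mm thick (13 mm above and below this point), 70 g, z up. In the jar's bore it has 3 mm to spare all round; any yaw. It then drops on to the upper stuck round, its top 2 to 16 mm below the rim; with the pack home its top is 36 to 48 mm below the rim.
- pestle_grip (a point): Point on the axis of the handle of the wooden pestle, 120 mm above the pestle's flat foot and 35 mm below its top. The pestle stands upright on its foot: 155 mm tall, handle 30 mm across from 76 to 146 mm above the foot, foot 46 mm across and 60 mm long, 0.1 to 0.2 kg. z up along the pestle.
- pestle_foot (a point): Centre of the underside of the pestle's flat foot.
- plate_in (a point): Centre of the plate's flat inner floor, 5 mm above the crate's floor. White ceramic plate, loose, 0.3 kg, 170 mm across, rim 16 mm high, flat within 50 mm of the centre.
- full_jar: Bystander: a second glass jar, packed with radish and clamped shut, 90 mm across, 131 mm tall, loose, near the far wall of the crate. Origin: centre of its underside.
- tongs: Bystander: steel tongs lying along y near the crate's wall on the robot's side, 235 mm long, 45 mm wide, 20 mm high. Origin: middle, underneath.
- jar_floor (a point): Centre of the jar's inner floor, 118 mm below the mouth. 10 to 22 mm of thin radish slices already lie packed on it. When all the rounds lie tight on these, and only then, the pack stops giving.
Things that resemble listed ones, but are neither listed nor needed, are in the scene too. What is shaped like the part that bears radish_mid but orange or purple is not meant.

How it is judged:
By the outcome, as a careful person would: the job done as asked, in the order asked, and still so for the second after the job is handed in, with the robot touching nothing.
It also fails if it takes over 70 s, if anything falls off the work surface, if the arm or the gripper's body presses on something with over 40 N, if the wrist force passes 120 N, or if a joint passes its speed limit or range.

## Working session

There is one attempt and no reset: what is moved stays moved. The work goes in short steps, Python scripts to look and compute and a tool call to move; the robot and the scene stay as the last step left them, time stands still between calls to the robot, and variables do not carry over. Pictures are saved under pics/ and viewed, at most 10 in all, crops included, and the job is handed in when it is done.

Besides the shell and the picture viewer there is one more tool, called by a JSON object that holds its "method" and its "body", one argument or row to a line. apply_moves: Moves the arm, as the interface text tells. Its arguments: {"type":"object","properties":{"deltas":{"type":"array"},"squeeze":{"type":"number"}},"required":["deltas"]}

```bash
ls; mkdir -p pics; cat > h.py <<'E'
import numpy as np, cv2
from rig import *
from scipy.spatial.transform import Rotation as R
def rot(q): return R.from_quat([q[1],q[2],q[3],q[0]]).as_matrix()
def ray(im,p):
    K=np.array(im["K"]);d=np.array([(p[0]-K[0,2])/K[0,0],(p[1]-K[1,2])/K[1,1]])
    u=d.copy()
    for _ in range(20): u=d/(1+im["k1"]*(u@u))
    v=rot(im["orientation"])@np.array([u[0],u[1],1]);return np.array(im["position"]),v/np.linalg.norm(v)
def atz(im,p,z):
    o,v=ray(im,p);return o+v*(z-o[2])/v[2]
def proj(im,P):
    c=rot(im["orientation"]).T@(np.array(P)-im["position"]);u=c[:2]/c[2];u=u*(1+im["k1"]*(u@u))
    K=np.array(im["K"]);return np.array([K[0,0]*u[0]+K[0,2],K[1,1]*u[1]+K[1,2]])
def tri(im1,p1,im2,p2):
    o1,v1=ray(im1,p1);o2,v2=ray(im2,p2)
    t=np.linalg.lstsq(np.c_[v1,-v2],o2-o1,rcond=None)[0];a=o1+t[0]*v1;b=o2+t[1]*v2
    return (a+b)/2,np.linalg.norm(a-b)
def save(im,n): cv2.imwrite("pics/"+n,im["frame"][:,:,::-1])
E
python3 - <<'E'
from h import *
np.set_printoptions(precision=4,suppress=True)
s=get_state();print(s,nose_length)
ims={n:get_image(n) for n in("side","top")}
cv2.imwrite("pics/a.png",np.vstack([ims[n]["frame"] for n in("side","top")])[:,:,::-1][:, :])
for n in ims:
    save(ims[n],n+"0.png"); print(n,ims[n]["position"],rot(ims[n]["orientation"])[:,2],ims[n]["K"][0][0])
Z=dict(jar=.077,jar_mouth=.207,radish_mid=.095,pestle_grip=.197,pestle_foot=.077,plate_in=.082,full_jar=.077,tongs=.077,crates=0)
for q,z in Z.items():
    for n in ims:
        for r in place_of(q,ims[n])[:3]: print(q,n,np.round(r["point"],1),round(r["score"],2),atz(ims[n],r["point"],z))
E
```

```text
pics
{'clock': 0.0, 'qpos': array([ 1.053 ,  0.2766,  1.5062,  0.    ,  1.3607, -0.1209]), 'qd': array([-0.0006, -0.0008,  0.001 ,  0.0006, -0.0003, -0.0021]), 'effort': array([ -0.002 , -41.6778, -24.5804,   0.    ,   0.0111,   0.    ]), 'position': array([0.222 , 0.5299, 0.2474]), 'ee_rot': array([-0.0003,  0.1971,  0.9804, -0.0009]), 'contact_force': array([0.2467, 0.5512, 0.1259]), 'moment': array([-0.0258, -0.0521, -0.054 ]), 'gripper_force': 0.0, 'width': 0.08582905889041892} 0.017
side [ 0.123  -0.44    0.8698] [ 0.4119  0.539  -0.7347] 432.8904201342233
top [0.3346 0.0811 0.9979] [ 0.195   0.0291 -0.9804] 383.2041803362451
jar side [339.7 284.9] 0.57 [ 0.5422 -0.1757  0.077 ]
jar top [361.2 179.4] 0.7 [ 0.5446 -0.1692  0.077 ]
jar_mouth side [351.7 246.2] 0.63 [ 0.5501 -0.1761  0.207 ]
radish_mid side [146.1 252.5] 0.67 [0.2664 0.1383 0.095 ]
radish_mid side [294.3 189.2] 0.65 [0.6404 0.0735 0.095 ]
radish_mid side [229.3 177.7] 0.61 [0.5411 0.207  0.095 ]
radish_mid top [140.4 241.2] 0.88 [0.3947 0.3628 0.095 ]
radish_mid top [199.9 179.7] 0.8 [0.5429 0.2245 0.095 ]
radish_m
[... 189 characters left out ...]
05.1] 0.4 [ 0.6868 -0.1026  0.197 ]
pestle_foot side [291.2 223.1] 0.78 [0.574  0.0096 0.077 ]
pestle_foot top [287.8 169.2] 0.69 [0.5719 0.0097 0.077 ]
plate_in side [227.3 186.8] 0.66 [0.5252 0.1951 0.082 ]
plate_in top [376.1 161.6] 0.73 [ 0.588 -0.207  0.082]
plate_in top [205.8 183.2] 0.55 [0.537  0.2118 0.082 ]
full_jar side [379.7 228.4] 0.73 [ 0.7204 -0.1306  0.077 ]
full_jar top [341.9 106.3] 0.6 [ 0.7362 -0.1317  0.077 ]
tongs side [235.1 245.4] 0.73 [0.4343 0.0418 0.077 ]
tongs top [276.3 228.8] 0.62 [0.4247 0.0404 0.077 ]
crates side [297.7 238. ] 0.94 [0.5986 0.0079 0.    ]
crates side [288.7 225.4] 0.48 [0.6079 0.0518 0.    ]
crates top [288.2 170.2] 0.56 [0.5889 0.0028 0.    ]
```

```bash
python3 - <<'E'
import cv2
for n in("side","top"):
    i=cv2.imread(f"pics/{n}0.png");cv2.imwrite(f"pics/{n}0b.png",cv2.resize(i,None,fx=1.56,fy=1.56,interpolation=cv2.INTER_CUBIC))
E
```

```text
(no output)
```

View pics/side0b.png

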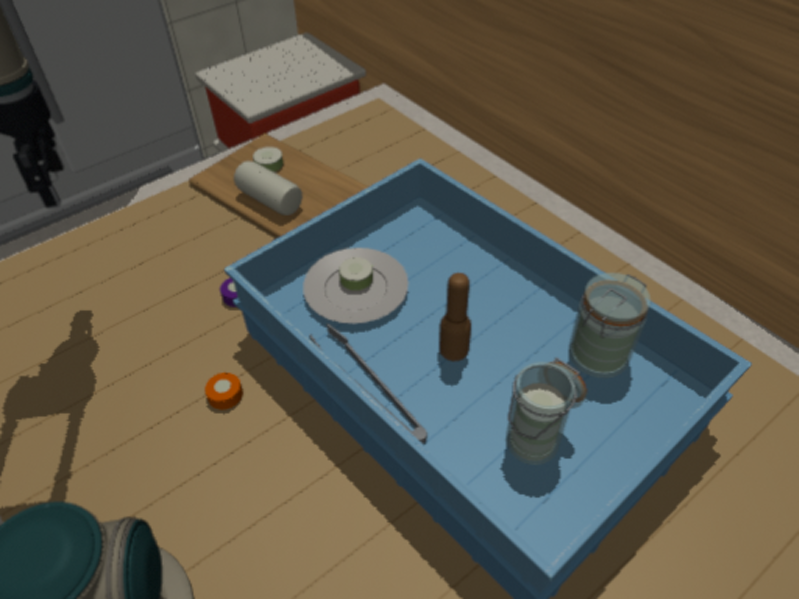

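View pics/top0b.png

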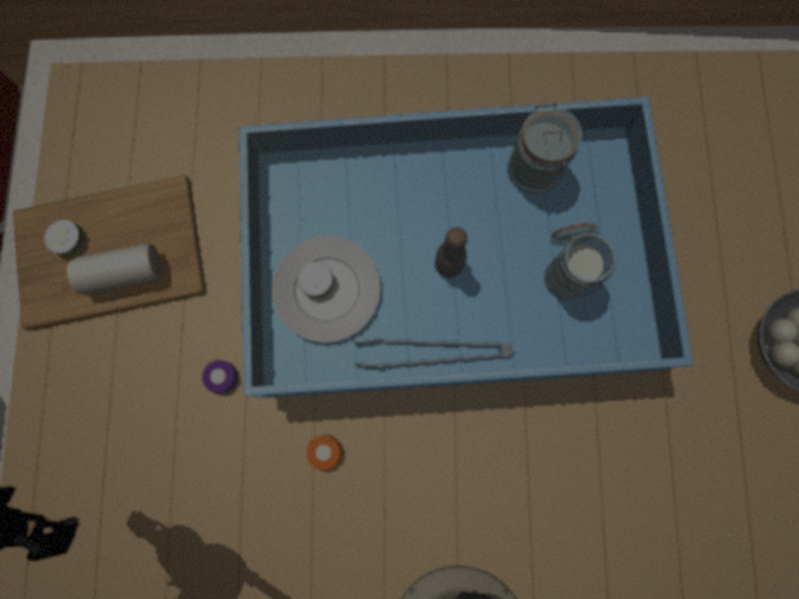

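```bash
cat >> h.py <<'E'
def circ(c,z,r,n=90):
    a=np.linspace(0,2*np.pi,n,endpoint=False);return np.c_[c[0]+r*np.cos(a),c[1]+r*np.sin(a),np.full(n,z)]
def outline(im,parts,c):
    # parts: list of lists of (z,r); each list -> convex hull
    out=[]
    for p in parts:
        px=np.vstack([[proj(im,P) for P in circ(c,z,r,48)] for z,r in p]).astype(np.float32)
        h=cv2.convexHull(px)[:,0];out.append(h)
    return out
def score(im,G,parts,c):
    s=0;n=0
    for h in outline(im,parts,c):
        q=np.roll(h,-1,0);L=np.linalg.norm(q-h,axis=1);
        for a,b,l in zip(h,q,L):
            if l<1e-3: continue
            k=max(1,int(l));t=(np.arange(k)+.5)/k;p=a+(b-a)*t[:,None];nn=np.array([b[1]-a[1],a[0]-b[0]])/l
            gx=cv2.remap(G[0],p[:,:1].astype(np.float32),p[:,1:].astype(np.float32),1)[:,0]
            gy=cv2.remap(G[1],p[:,:1].astype(np.float32),p[:,1:].astype(np.float32),1)[:,0]
            s+=np.minimum(np.abs(gx*nn[0]+gy*nn[1]).max(-1) if gx.ndim>1 else np.abs(gx*nn[0]+gy*nn[1]),60).sum()*l/k;n+=l
    return s/n
def grads(im):
    g=cv2.GaussianBlur(im["frame"],(0,0),1.2).astype(np.float32)
    return cv2.Sobel(g,cv2.CV_32F,1,0,scale=.25),cv2.Sobel(g,cv2.CV_32F,0,1,scale=.25)
def fit(ims,parts,c0,rad=.02):
    Gs=[grads(i) for i in ims];c=np.array(c0[:2],float);res=None
    for st,w in((.004,rad),(.001,.005)):
        o=np.arange(-w,w+1e-9,st);S=[np.array([[score(i,G,parts,c+[a,b]) for b in o] for a in o]) for i,G in zip(ims,Gs)]
        T=sum(S);k=np.unravel_index(T.argmax(),T.shape)
        if st==.001: per=[c+o[list(np.unravel_index(s.argmax(),s.shape))] for s in S]
        c=c+[o[k[0]],o[k[1]]]
    return c,T.max(),per
PARTS=dict(radish=[[(.082,.027),(.108,.027)],[(.108,.027)]],plate=[[(.093,.085)]],
 pestle=[[(.078,.023),(.137,.023)],[(.155,.015),(.222,.015)]],jar=[[(.078,.035),(.207,.035)],[(.207,.035)]])
E
python3 - <<'E'
from h import *
np.set_printoptions(precision=4,suppress=True)
ims=[get_image("side"),get_image("top")]
C=dict(radish=(.542,.212),plate=(.532,.203),pestle=(.573,.009),jar=(.547,-.174))
out=[cv2.resize(i["frame"][:,:,::-1],None,fx=4,fy=4,interpolation=cv2.INTER_CUBIC) for i in ims]
for n,c in C.items():
    f,v,p=fit(ims,PARTS[n],c,.024);print(n,f,v,*p)
    for i,o in zip(ims,out):
        for h in outline(i,PARTS[n],f): cv2.polylines(o,[np.int32((h+.5)*4*16)],True,(0,0,255),1,shift=4)
cv2.imwrite("pics/b1.png",np.hstack([out[0][600:1200,760:1160][:, :],out[0][600:1200,1160:1560]]))
cv2.imwrite("pics/b2.png",np.hstack([out[1][560:1060,680:1080],out[1][460:960,1080:1180],out[1][460:960,1340:1620]]))
E
```

```text
radish [0.543 0.216] 32.52629 [0.542 0.216] [0.537 0.213]
plate [0.532 0.203] 53.31946 [0.532 0.202] [0.533 0.205]
pestle [0.572 0.01 ] 71.912476 [0.572 0.01 ] [0.572 0.011]
jar [ 0.542 -0.174] 32.072105 [ 0.541 -0.175] [ 0.543 -0.172]
```

View pics/b1.png

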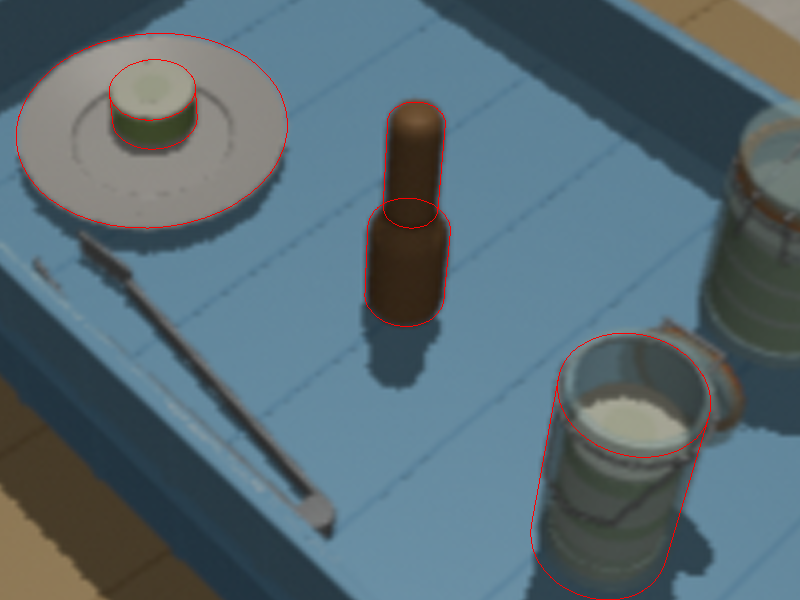

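View pics/b2.png

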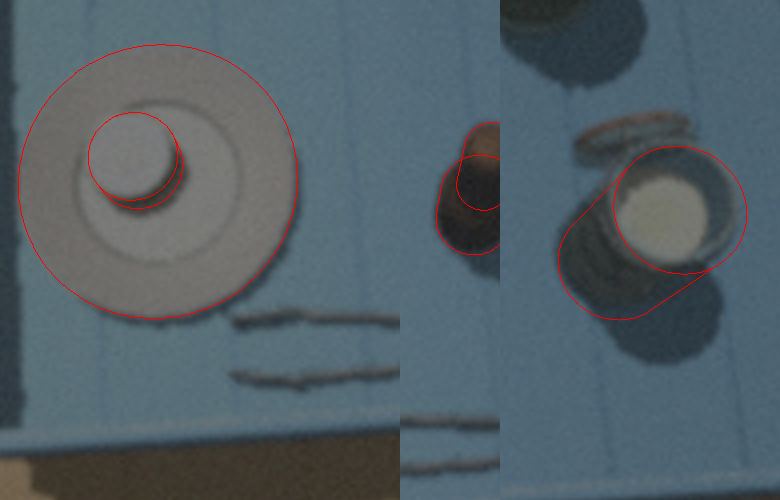

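The fits hold: radish at (0.543, 0.216), plate (0.532, 0.203), pestle (0.572, 0.010) and jar about (0.544, -0.172) line up with the pictures to 1–3 mm. In the side picture, the radish is at px (228,175), the pestle at (292,190) and the jar mouth at (348,250). I'll move over the radish now, with tool y turned to world y.

{"method": "apply_moves", "body": {
  "deltas": [85, -20, -8, 0, -3, 85, -56, -23, 0, -7, 85, -94, -38, 0, -12, 85, -132, -53, 0, -17, 85, -170, -68, 0, -22.7, 85, -208, -83, 0, -22.7, 85, -246, -98, 0, -22.7, 85, -284, -114, 0, -22.7, 85, -322, -129, 0, -22.7, 85, -358, -143, 0, -22.7, 85, -392, -157, 0, -22.7, 85, -416.6, -166.9, 0, -22.7],
  "squeeze": 40
}}

```text
clock: 2.1
position: [0.5443, 0.2128, 0.2483]
ee_rot: [0.001, 0.001, 1.0, -0.0]
contact_force: [0.1, 0.2, -1.2]
width: 0.085
gripper_force: 0.0
```

```bash
python3 - <<'E'
from h import *
np.set_printoptions(precision=4,suppress=True)
s=get_state();print(s["clock"],s["position"],rot(s["ee_rot"]),s["qpos"],s["contact_force"])
ims=[get_image("side"),get_image("top")]
for P in ([[(.207,.035)]],[[(.207,.035)],[(.207,.030)]]): print("jar",*fit(ims,P,(.544,-.172),.012))
print("rad side",*fit(ims[:1],PARTS["radish"],(.542,.215),.008))
E
```

```text
2.1 [0.5443 0.2128 0.2483] [[-1.      0.0025  0.0013]
 [ 0.0025  1.     -0.0008]
 [-0.0013 -0.0007 -1.    ]] [ 0.2542  0.2895  1.4853 -0.0011  1.3657 -1.3138] [ 0.051   0.2235 -1.169 ]
jar [ 0.542 -0.172] 35.466476 [array([ 0.54 , -0.173]), array([ 0.545, -0.17 ])]
jar [ 0.543 -0.172] 35.311607 [array([ 0.542, -0.173]), array([ 0.545, -0.171])]
rad side [0.543 0.216] 22.476812 [array([0.543, 0.216])]
```

{"method": "apply_moves", "body": {
  "deltas": [85, 1.5, 2.7, 20, 0, 85, 1.5, 2.7, 50, 0, 85, 1.5, 2.7, 80, 0, 85, 1.5, 2.7, 105, 0, 85, 1.5, 2.7, 125, 0, 85, 1.5, 2.7, 135, 0, 85, 1.5, 2.7, 140, 0, 85, 1.5, 2.7, 140, 0]
}}

```text
clock: 2.87
position: [0.5399, 0.2185, 0.1078]
ee_rot: [-0.001, 0.0, 1.0, -0.0]
contact_force: [0.7, 0.3, -0.6]
width: 0.0851
gripper_force: 0.0
```

```bash
python3 - <<'E'
from h import *
im=get_image("side");o=cv2.resize(im["frame"][:,:,::-1],None,fx=4,fy=4,interpolation=cv2.INTER_CUBIC)
s=get_state();print(s["position"],s["contact_force"])
a=o[360:860,640:1190];im=get_image("top");o=cv2.resize(im["frame"][:,:,::-1],None,fx=4,fy=4,interpolation=cv2.INTER_CUBIC)
cv2.imwrite("pics/c.png",np.hstack([a,o[460:960,680:920]]))
E
```

```text
[0.54068525 0.21856941 0.10879199] [-0.31860934  0.65265001  0.96789649]
```

View pics/c.png

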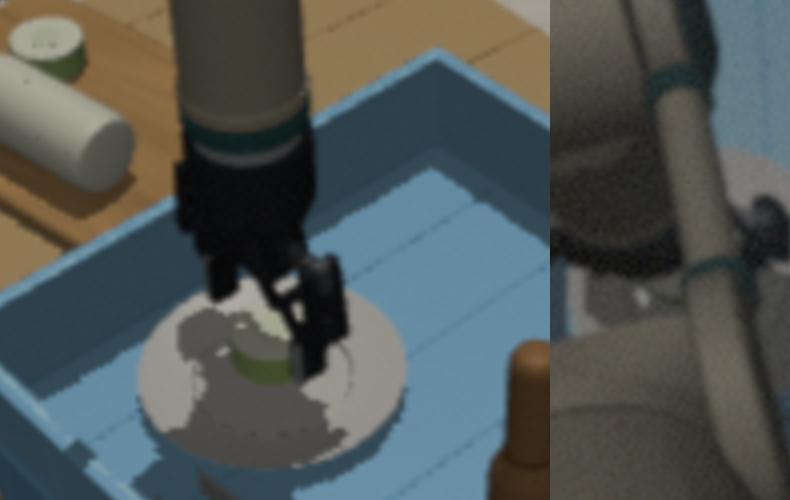

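{"method": "apply_moves", "body": {
  "deltas": [85, -2.2, -2, 0, 0, 85, -2.2, -2, 0, 0, 60, -2.2, -2, 0, 0, 46, -2.2, -2, 0, 0, 46, -2.2, -2, 0, 0, 46, -2.2, -2, 0, 0, 46, -2.2, -2, 0, 0, 46, -2.2, -2, 0, 0],
  "squeeze": 35
}}

```text
clock: 3.63
position: [0.5429, 0.2161, 0.109]
ee_rot: [0.0, 0.0, 1.0, 0.0]
contact_force: [-0.7, -1.2, 5.6]
width: 0.0527
gripper_force: 35.9
```

{"method": "apply_moves", "body": {
  "deltas": [46, 0, 0, -10, 0, 46, 0, 0, -30, 0, 46, 0, 0, -60, 0, 46, 0, 0, -95, 0, 46, 0, 0, -130, 0, 46, 0, 0, -160, 0, 46, 0, 0, -175, 0, 46, 0, 0, -181, 0, 46, 0, 0, -181, 0]
}}

```text
clock: 4.38
position: [0.5431, 0.2163, 0.2909]
ee_rot: [0.001, 0.0, 1.0, 0.0]
contact_force: [0.1, -0.5, -0.1]
width: 0.0521
gripper_force: 36.8
```

{"method": "apply_moves", "body": {
  "deltas": [46, 0, -15, 0, 0, 46, 0, -45, 0, 0, 46, 0, -82, 0, 0, 46, 0, -120, 0, 0, 46, 0, -158, 0, 0, 46, 0, -196, 0, 0, 46, 0, -234, 0, 0, 46, 0, -272, 0, 0, 46, 0, -310, 0, 0, 46, 0, -345, 0, 0, 46, 0, -370, 0, 0, 46, 0, -387, 0, 0]
}}

```text
clock: 5.38
position: [0.5412, -0.1735, 0.2866]
ee_rot: [-0.002, 0.002, 1.0, 0.0]
contact_force: [0.3, 0.8, -1.1]
width: 0.0524
gripper_force: 36.9
```

{"method": "apply_moves", "body": {
  "deltas": [46, 0, 0, 10, 0, 46, 0, 0, 20, 0, 46, 0, 0, 30, 0, 46, 0, 0, 40, 0, 46, 0, 0, 40, 0, 46, 0, 0, 40, 0]
}}

```text
clock: 5.88
position: [0.5419, -0.1696, 0.2481]
ee_rot: [-0.001, -0.0, 1.0, 0.001]
contact_force: [-0.4, -0.5, -0.2]
width: 0.0521
gripper_force: 37.0
```

```bash
python3 - <<'E'
from h import *
np.set_printoptions(precision=4,suppress=True)
s=get_state();print(s["clock"],s["position"],s["width"],s["gripper_force"],s["contact_force"],s["qpos"])
im=get_image("side");o=cv2.resize(im["frame"][:,:,::-1],None,fx=4,fy=4,interpolation=cv2.INTER_CUBIC)
zb=s["position"][2]-.027
for c,z,r,col in (((.542,-.173),.207,.035,(0,0,255)),((.542,-.173),.207,.030,(0,0,255)),(s["position"][:2],zb,.027,(0,255,255)),(s["position"][:2],zb+.026,.027,(0,255,255))):
    cv2.polylines(o,[np.int32((np.array([proj(im,P) for P in circ(c,z,r)])+.5)*64)],True,col,1,shift=4)
a=o[640:1140,1160:1620]
im=get_image("top");o=cv2.resize(im["frame"][:,:,::-1],None,fx=4,fy=4,interpolation=cv2.INTER_CUBIC)
cv2.imwrite("pics/d.png",np.hstack([a,o[520:1020,1260:1560]]))
E
```

```text
5.8833 [ 0.5419 -0.1696  0.2481] 0.05210782404335726 36.95748746395111 [-0.3811 -0.5111 -0.2448] [-0.426   0.2666  1.5188  0.0003  1.3588 -1.9977]
```

View pics/d.png

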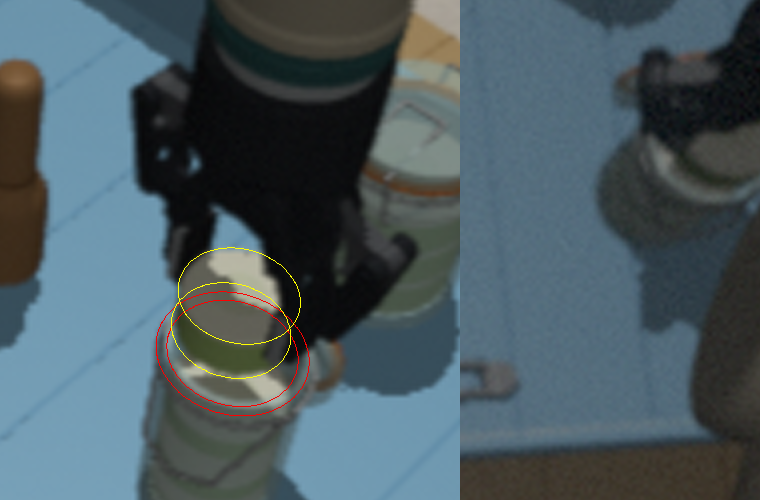

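The side view shows the radish held at about px (350,240), just above the jar mouth and slightly to +y. The yellow outline, drawn from the robot's own pose, fits it, so the side camera agrees with the robot frame. I'll centre it and lower it slowly.

{"method": "apply_moves", "body": {
  "deltas": [46, -1, -3, 0, 0, 46, -1, -3, 6, 0, 46, -1, -3, 10, 0, 46, -1, -3, 12, 0, 46, -1, -3, 12, 0, 46, -1, -3, 12, 0]
}}

```text
clock: 6.48
position: [0.5433, -0.1738, 0.237]
ee_rot: [-0.0, 0.0, 1.0, 0.0]
contact_force: [0.4, -0.7, -0.4]
width: 0.0522
gripper_force: 37.0
```

{"method": "apply_moves", "body": {
  "deltas": [46, 0, 0, 1, 0, 46, 0, 0, 2, 0, 46, 0, 0, 3, 0, 46, 0, 0, 4, 0, 46, 0, 0, 5, 0, 46, 0, 0, 5, 0]
}}

```text
clock: 6.98
position: [0.5437, -0.1739, 0.2326]
ee_rot: [0.0, 0.0, 1.0, -0.0]
contact_force: [-0.1, -0.0, 1.2]
width: 0.0523
gripper_force: 37.2
```

```bash
python3 - <<'E'
from h import *
np.set_printoptions(precision=4,suppress=True)
s=get_state();print(s["clock"],s["position"],s["contact_force"],s["moment"])
im=get_image("side");o=cv2.resize(im["frame"][:,:,::-1],None,fx=8,fy=8,interpolation=cv2.INTER_CUBIC)
a=o[1640:2140,2440:3040]
cv2.imwrite("pics/e.png",a)
E
```

```text
6.9833 [ 0.5437 -0.1739  0.2326] [-0.1225 -0.0256  1.1602] [ 0.0288  0.0584 -0.0333]
```

View pics/e.png

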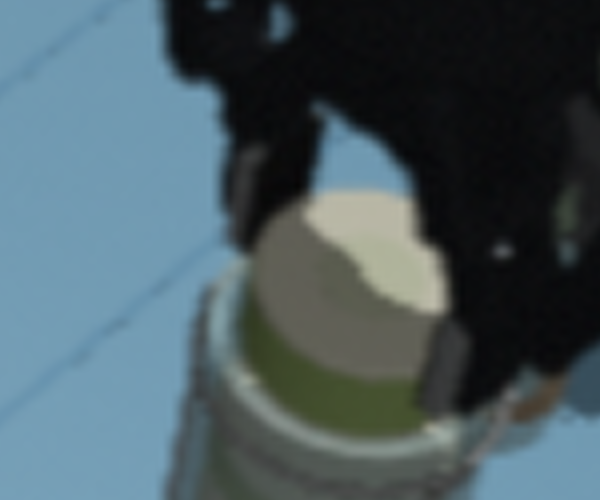

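The radish is entering the mouth centred, with its bottom edge inside the rim around px (350,258), and no force on it. I'll lower it a bit more.

{"method": "apply_moves", "body": {
  "deltas": [46, 0, 0, 1, 0, 46, 0, 0, 2, 0, 46, 0, 0, 3, 0, 46, 0, 0, 4, 0, 46, 0, 0, 5, 0, 46, 0, 0, 6, 0, 46, 0, 0, 6, 0]
}}

```text
clock: 7.62
position: [0.5435, -0.1738, 0.226]
ee_rot: [0.0, 0.0, 1.0, 0.0]
contact_force: [2.0, 1.8, -0.6]
width: 0.0526
gripper_force: 37.1
```

{"method": "apply_moves", "body": {
  "deltas": [58, 0, 0, 0, 0, 58, 0, 0, 0, 0, 62, 0, 0, 0, 0, 70, 0, 0, 0, 0, 85, 0, 0, 0, 0, 85, 0, 0, 0, 0, 85, 0, 0, 0, 0]
}}

```text
clock: 8.2
position: [0.5434, -0.1739, 0.2263]
ee_rot: [-0.0, 0.0, 1.0, -0.0]
contact_force: [1.7, -0.3, -0.4]
width: 0.0848
gripper_force: 0.0
```

{"method": "apply_moves", "body": {
  "deltas": [85, 0, 0, -20, 0, 85, 0, 0, -55, 0, 85, 0, 0, -90, 0, 85, 0, 30, -110, 0, 85, 0, 60, -110, 0, 85, 0, 90, -110, 0, 85, 0, 110, -110, 0, 85, 0, 115, -110, 0, 85, 0, 115, -110, 0]
}}

```text
clock: 8.95
position: [0.5434, -0.0577, 0.3365]
ee_rot: [0.0, -0.001, 1.0, -0.0]
contact_force: [0.5, -0.1, 0.1]
width: 0.0854
gripper_force: 0.0
```

```bash
python3 - <<'E'
from h import *
np.set_printoptions(precision=4,suppress=True)
s=get_state();print(s["clock"],s["position"],s["contact_force"],s["width"])
ims=[get_image("side"),get_image("top")];im=ims[0]
for P in ([[(.207,.035)]],[[(.207,.035)],[(.207,.030)]]): print("jar",*fit(ims,P,(.543,-.172),.008))
o=cv2.resize(im["frame"][:,:,::-1],None,fx=5,fy=5,interpolation=cv2.INTER_CUBIC)
cv2.imwrite("pics/f.png",np.hstack([o[1025:1475,1550:1950],cv2.resize(ims[1]["frame"][:,:,::-1],None,fx=5,fy=5,interpolation=cv2.INTER_CUBIC)[600:1050,1640:2040]]))
print("pestle",*fit(ims,PARTS["pestle"],(.572,.010),.008))
E
```

```text
8.95 [ 0.5434 -0.0577  0.3365] [ 0.4693 -0.1494  0.0758] 0.08536781743422552
jar [ 0.549 -0.175] 40.78016 [array([ 0.549, -0.177]), array([ 0.55 , -0.172])]
jar [ 0.547 -0.174] 41.392494 [array([ 0.543, -0.171]), array([ 0.548, -0.172])]
pestle [0.572 0.01 ] 74.69881 [array([0.572, 0.01 ]), array([0.571, 0.011])]
```

View pics/f.png

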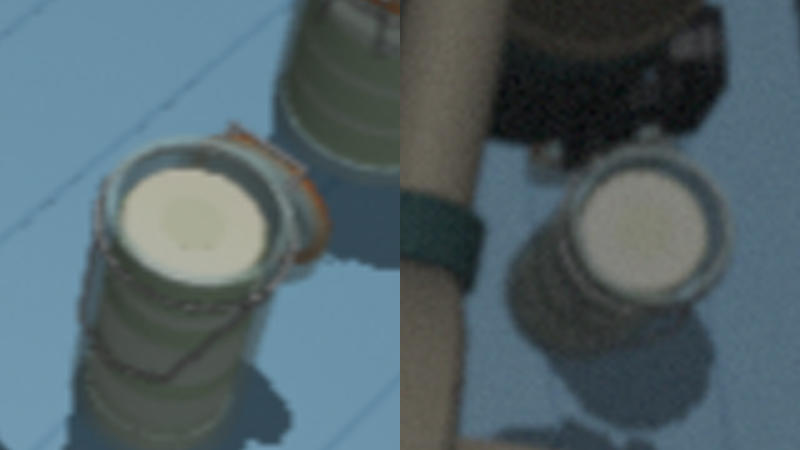

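The radish lies flat inside the jar, below the rim: side px (349,250), top px (378,164). I'll work out the mouth centre from these and grip the pestle.

```bash
python3 - <<'E'
from h import *
np.set_printoptions(precision=4,suppress=True)
ims=[get_image("side"),get_image("top")]
ps=[(349.2,249.5),(378,163.9)]
for i,p in zip(ims,ps):
    print("hand",atz(i,p,.207),"tri",tri(ims[0],ps[0],ims[1],ps[1]))
    c=(.545,-.173);h=outline(i,[[(.207,.035)]],c)[0];print("bbox ctr for",c,(h.min(0)+h.max(0))/2,h.min(0),h.max(0))
    r=place_of("jar_mouth",i);print([ (np.round(x["point"],1),atz(i,x["point"],.207)) for x in r[:1]])
    # radish top blob
    g=i["frame"].astype(int);m=((g.min(2)>(115 if i is ims[1] else 140))).astype(np.uint8)
    n,l,st,ce=cv2.connectedComponentsWithStats(m)
    k=min(range(1,n),key=lambda k:np.hypot(*(ce[k]-p))+(st[k,4]<60)*99);print("blob",ce[k],st[k],atz(i,ce[k],.200))
E
```

```text
hand [ 0.541  -0.1783  0.207 ] tri (array([ 0.55  , -0.1742,  0.1954]), np.float64(0.0031822632304470727))
bbox ctr for (0.545, -0.173) [348.6352 247.0174] [329.5239 231.5585] [367.7465 262.4762]
[(array([350.6, 247.6]), array([ 0.5462, -0.177 ,  0.207 ]))]
blob [348.1328 249.8527] [335 239  27  23 482] [ 0.5433 -0.1748  0.2   ]
hand [ 0.5484 -0.1714  0.207 ] tri (array([ 0.55  , -0.1742,  0.1954]), np.float64(0.0031822632304470727))
bbox ctr for (0.545, -0.173) [378.9015 165.5662] [362.3106 149.5759] [395.4924 181.5564]
[(array([376.5, 163.1]), array([ 0.5501, -0.1683,  0.207 ]))]
blob [376.0828 165.9294] [365 155  23  22 326] [ 0.5458 -0.1692  0.2   ]
```

{"method": "apply_moves", "body": {
  "deltas": [85, -10, 12, 0, 0, 85, -20, 40, 0, 0, 85, -28.5, 60, 0, 0, 85, -28.5, 67.5, 10, 0, 85, -28.5, 67.5, 30, 0, 85, -28.5, 67.5, 60, 0, 85, -28.5, 67.5, 90, 0, 85, -28.5, 67.5, 115, 0, 85, -28.5, 67.5, 130, 0, 85, -28.5, 67.5, 140, 0, 85, -28.5, 67.5, 140, 0, 85, -28.5, 67.5, 140, 0]
}}

```text
clock: 10.25
position: [0.572, 0.008, 0.1962]
ee_rot: [-0.0, 0.001, 1.0, -0.0]
contact_force: [0.1, -0.1, 0.4]
width: 0.0847
gripper_force: 0.0
```

{"method": "apply_moves", "body": {
  "deltas": [85, 0, 1.5, 0, 0, 60, 0, 1.5, 0, 0, 40, 0, 1.5, 0, 0, 20, 0, 1.5, 0, 0, 20, 0, 1.5, 0, 0, 20, 0, 1.5, 0, 0, 20, 0, 1.5, 0, 0, 20, 0, 1.5, 0, 0, 20, 0, 1.5, 0, 0, 20, 0, 1.5, 0, 0],
  "squeeze": 80
}}

```text
clock: 11.08
position: [0.5723, 0.0102, 0.1969]
ee_rot: [0.0, 0.0, 1.0, 0.0]
contact_force: [-1.1, 0.8, 5.4]
width: 0.0283
gripper_force: 78.5
```

{"method": "apply_moves", "body": {
  "deltas": [20, 0, 0, -10, 0, 20, 0, 0, -35, 0, 20, 0, 0, -70, 0, 20, 0, 0, -105, 0, 20, 0, 0, -135, 0, 20, 0, 0, -150, 0, 20, 0, 0, -155, 0, 20, 0, 0, -155, 0]
}}

```text
clock: 11.75
position: [0.5723, 0.01, 0.3524]
ee_rot: [0.001, 0.0, 1.0, -0.0]
contact_force: [-0.4, 0.5, -1.2]
width: 0.0287
gripper_force: 78.9
```

{"method": "apply_moves", "body": {
  "deltas": [20, 2, -15, 0, 0, 20, 6, -40, 0, 0, 20, 10, -70, 0, 0, 20, 15, -100, 0, 0, 20, 19, -130, 0, 0, 20, 23, -155, 0, 0, 20, 26, -172, 0, 0, 20, 27, -182, 0, 0, 20, 27, -182, 0, 0, 20, 27, -182, 0, 0]
}}

```text
clock: 12.58
position: [0.5446, -0.1714, 0.3499]
ee_rot: [-0.001, 0.001, 1.0, 0.001]
contact_force: [0.0, 0.7, -0.7]
width: 0.0283
gripper_force: 79.0
```

```bash
python3 - <<'E'
from h import *
np.set_printoptions(precision=4,suppress=True)
s=get_state();print(s["clock"],s["position"],s["contact_force"],s["moment"],s["width"])
im=get_image("side");p=s["position"];f=p[2]-.120
o=cv2.resize(im["frame"][:,:,::-1],None,fx=5,fy=5,interpolation=cv2.INTER_CUBIC)
for h in outline(im,[[(f,.023),(f+.06,.023)],[(f+.11,.015),(f+.145,.015)]],p)+outline(im,[[(.207,.035)],[(.207,.03)]],(.545,-.173)):
    cv2.polylines(o,[np.int32((h+.5)*80)],True,(0,0,255),1,shift=4)
im2=get_image("top")
cv2.imwrite("pics/g.png",np.hstack([o[875:1475,1550:1950],cv2.resize(im2["frame"][:,:,::-1],None,fx=5,fy=5,interpolation=cv2.INTER_CUBIC)[450:1050,1640:2040]]))
E
```

```text
12.5833 [ 0.5446 -0.1714  0.3499] [ 0.0009  0.7193 -0.735 ] [-0.0454 -0.023  -0.0078] 0.028298656947470534
```

View pics/g.png

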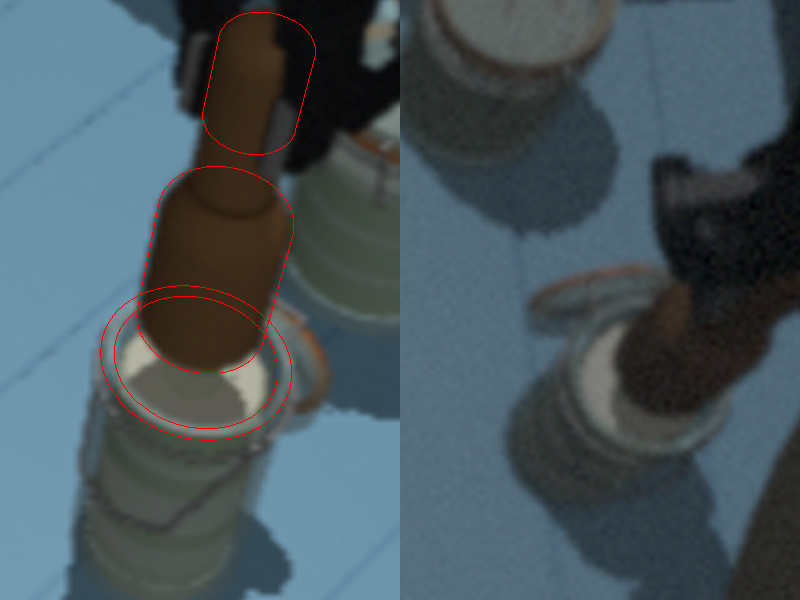

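The pestle hangs upright and centred over the mouth at side px (350,250), and its outline fits. I'll lower it gently.

{"method": "apply_moves", "body": {
  "deltas": [20, 0, -2, 4, 0, 20, 0, -2, 9, 0, 20, 0, -2, 14, 0, 20, 0, -2, 18, 0, 20, 0, -2, 20, 0, 20, 0, -2, 21, 0, 20, 0, -2, 22, 0, 20, 0, -2, 23, 0, 20, 0, -2, 24, 0, 20, 0, -2, 24, 0]
}}

```text
clock: 13.52
position: [0.5449, -0.1739, 0.3272]
ee_rot: [0.0, 0.0, 1.0, 0.0]
contact_force: [-0.1, -0.1, -0.9]
width: 0.0288
gripper_force: 79.0
```

{"method": "apply_moves", "body": {
  "deltas": [20, 0, 0, 1, 0, 20, 0, 0, 2, 0, 20, 0, 0, 3, 0, 20, 0, 0, 4, 0, 20, 0, 0, 5, 0, 20, 0, 0, 6, 0, 20, 0, 0, 6, 0]
}}

```text
clock: 14.1
position: [0.5448, -0.1738, 0.321]
ee_rot: [-0.0, 0.0, 1.0, 0.0]
contact_force: [-0.5, 0.7, -1.3]
width: 0.0286
gripper_force: 79.0
```

{"method": "apply_moves", "body": {
  "deltas": [20, 0, 0, 1, 0, 20, 0, 0, 2, 0, 20, 0, 0, 3, 0, 20, 0, 0, 4, 0, 20, 0, 0, 5, 0, 20, 0, 0, 6, 0, 20, 0, 0, 6, 0]
}}

```text
clock: 14.68
position: [0.545, -0.1739, 0.3155]
ee_rot: [0.0, 0.0, 1.0, -0.0]
contact_force: [-0.6, -0.3, -0.0]
width: 0.0283
gripper_force: 79.0
```

{"method": "apply_moves", "body": {
  "deltas": [20, 0, 0, 1, 0, 20, 0, 0, 2, 0, 20, 0, 0, 3, 0, 20, 0, 0, 3, 0]
}}

```text
clock: 15.02
position: [0.545, -0.1739, 0.3123]
ee_rot: [0.0, 0.0, 1.0, -0.0]
contact_force: [-0.8, -0.0, 0.8]
width: 0.0284
gripper_force: 79.0
```

{"method": "apply_moves", "body": {
  "deltas": [20, 0, 0, 1, 0, 20, 0, 0, 2, 0, 20, 0, 0, 3, 0, 20, 0, 0, 3, 0]
}}

```text
clock: 15.35
position: [0.5449, -0.1739, 0.309]
ee_rot: [-0.0, 0.0, 1.0, 0.0]
contact_force: [-0.4, 0.3, 1.0]
width: 0.0282
gripper_force: 79.0
```

{"method": "apply_moves", "body": {
  "deltas": [20, 0, 0, 1, 0, 20, 0, 0, 2, 0, 20, 0, 0, 3, 0, 20, 0, 0, 3, 0]
}}

```text
clock: 15.68
position: [0.5449, -0.1739, 0.306]
ee_rot: [-0.0, 0.0, 1.0, 0.0]
contact_force: [-0.3, 0.1, 0.4]
width: 0.0285
gripper_force: 79.0
```

{"method": "apply_moves", "body": {
  "deltas": [20, 0, 0, 1, 0, 20, 0, 0, 2, 0, 20, 0, 0, 3, 0, 20, 0, 0, 4, 0]
}}

```text
clock: 16.02
position: [0.545, -0.1739, 0.3022]
ee_rot: [0.0, 0.0, 1.0, 0.0]
contact_force: [-0.5, -0.6, 1.5]
width: 0.0286
gripper_force: 79.0
```

{"method": "apply_moves", "body": {
  "deltas": [20, 0, 0, 1, 0, 20, 0, 0, 2, 0, 20, 0, 0, 3, 0, 20, 0, 0, 4, 0]
}}

```text
clock: 16.35
position: [0.5449, -0.1739, 0.2982]
ee_rot: [0.0, 0.0, 1.0, 0.0]
contact_force: [-0.2, -0.8, 1.8]
width: 0.0286
gripper_force: 79.0
```

{"method": "apply_moves", "body": {
  "deltas": [20, 0, 0, 1, 0, 20, 0, 0, 2, 0, 20, 0, 0, 3, 0]
}}

```text
clock: 16.6
position: [0.545, -0.1739, 0.2952]
ee_rot: [0.0, 0.0, 1.0, 0.0]
contact_force: [0.0, 0.6, 1.9]
width: 0.0284
gripper_force: 79.0
```

{"method": "apply_moves", "body": {
  "deltas": [20, 0, 0, 0.7, 0, 20, 0, 0, 1.4, 0, 20, 0, 0, 2, 0]
}}

```text
clock: 16.85
position: [0.545, -0.1739, 0.2939]
ee_rot: [0.0, 0.0, 1.0, -0.0]
contact_force: [-0.6, 0.5, 5.4]
width: 0.0284
gripper_force: 78.9
```

{"method": "apply_moves", "body": {
  "deltas": [20, 0, 0, 0.7, 0, 20, 0, 0, 1.4, 0, 20, 0, 0, 2, 0]
}}

```text
clock: 17.1
position: [0.545, -0.1739, 0.2921]
ee_rot: [0.001, 0.0, 1.0, -0.0]
contact_force: [-0.1, 0.2, 5.2]
width: 0.0282
gripper_force: 78.9
```

{"method": "apply_moves", "body": {
  "deltas": [20, 0, 0, 0.7, 0, 20, 0, 0, 1.4, 0, 20, 0, 0, 2, 0]
}}

```text
clock: 17.35
position: [0.545, -0.1739, 0.2901]
ee_rot: [0.001, 0.0, 1.0, -0.0]
contact_force: [-0.0, -0.2, 6.3]
width: 0.0283
gripper_force: 78.9
```

Now pushing both rounds (about 6–7 N net). I'll continue in small steps.

{"method": "apply_moves", "body": {
  "deltas": [20, 0, 0, 0.5, 0, 20, 0, 0, 1, 0, 20, 0, 0, 1.5, 0]
}}

```text
clock: 17.6
position: [0.545, -0.1739, 0.2886]
ee_rot: [0.001, 0.0, 1.0, -0.0]
contact_force: [-0.1, -0.3, 5.9]
width: 0.0285
gripper_force: 78.9
```

{"method": "apply_moves", "body": {
  "deltas": [20, 0, 0, 0.5, 0, 20, 0, 0, 1, 0, 20, 0, 0, 1.5, 0]
}}

```text
clock: 17.85
position: [0.5451, -0.1739, 0.2871]
ee_rot: [0.001, 0.0, 1.0, -0.0]
contact_force: [-0.8, 0.1, 5.2]
width: 0.0286
gripper_force: 78.9
```

{"method": "apply_moves", "body": {
  "deltas": [20, 0, 0, 0.5, 0, 20, 0, 0, 1, 0, 20, 0, 0, 1.5, 0]
}}

```text
clock: 18.1
position: [0.545, -0.1739, 0.2855]
ee_rot: [0.001, 0.0, 1.0, -0.0]
contact_force: [-0.5, 1.2, 5.8]
width: 0.0289
gripper_force: 78.9
```

{"method": "apply_moves", "body": {
  "deltas": [20, 0, 0, 0.5, 0, 20, 0, 0, 1, 0, 20, 0, 0, 1.5, 0]
}}

```text
clock: 18.35
position: [0.5451, -0.1739, 0.2841]
ee_rot: [0.001, 0.0, 1.0, -0.0]
contact_force: [-0.3, 0.1, 5.7]
width: 0.0286
gripper_force: 78.9
```

{"method": "apply_moves", "body": {
  "deltas": [20, 0, 0, 0.5, 0, 20, 0, 0, 1, 0, 20, 0, 0, 1.5, 0]
}}

```text
clock: 18.6
position: [0.545, -0.1739, 0.2825]
ee_rot: [0.0, 0.0, 1.0, -0.0]
contact_force: [-0.5, 0.4, 5.0]
width: 0.0284
gripper_force: 78.9
```

{"method": "apply_moves", "body": {
  "deltas": [20, 0, 0, 0.4, 0, 20, 0, 0, 0.8, 0, 20, 0, 0, 1.2, 0]
}}

```text
clock: 18.85
position: [0.5451, -0.1739, 0.2813]
ee_rot: [0.001, 0.0, 1.0, -0.0]
contact_force: [-0.3, 0.5, 4.3]
width: 0.0283
gripper_force: 78.9
```

{"method": "apply_moves", "body": {
  "deltas": [20, 0, 0, 0.4, 0, 20, 0, 0, 0.8, 0, 20, 0, 0, 1.2, 0]
}}

```text
clock: 19.1
position: [0.5451, -0.1739, 0.2801]
ee_rot: [0.001, 0.0, 1.0, -0.0]
contact_force: [-0.7, 1.4, 4.1]
width: 0.0283
gripper_force: 78.9
```

{"method": "apply_moves", "body": {
  "deltas": [20, 0, 0, 0.4, 0, 20, 0, 0, 0.8, 0, 20, 0, 0, 1.2, 0]
}}

```text
clock: 19.35
position: [0.545, -0.1739, 0.279]
ee_rot: [0.001, 0.0, 1.0, -0.0]
contact_force: [-1.0, 0.3, 5.6]
width: 0.0282
gripper_force: 78.9
```

{"method": "apply_moves", "body": {
  "deltas": [20, 0, 0, 0.4, 0, 20, 0, 0, 0.8, 0, 20, 0, 0, 1.2, 0]
}}

```text
clock: 19.6
position: [0.5451, -0.1739, 0.2778]
ee_rot: [0.001, 0.0, 1.0, -0.0]
contact_force: [-1.1, 1.2, 6.0]
width: 0.028
gripper_force: 78.9
```

{"method": "apply_moves", "body": {
  "deltas": [20, 0, 0, 0.4, 0, 20, 0, 0, 0.8, 0, 20, 0, 0, 1.2, 0]
}}

```text
clock: 19.85
position: [0.5452, -0.1739, 0.2773]
ee_rot: [0.001, 0.0, 1.0, -0.0]
contact_force: [-0.7, 0.6, 10.9]
width: 0.0285
gripper_force: 79.3
```

{"method": "apply_moves", "body": {
  "deltas": [20, 0, 0, 0.3, 0, 20, 0, 0, 0.6, 0, 20, 0, 0, 0.6, 0]
}}

```text
clock: 20.1
position: [0.5452, -0.1739, 0.2771]
ee_rot: [0.001, 0.0, 1.0, -0.0]
contact_force: [-1.3, 0.8, 10.4]
width: 0.0281
gripper_force: 79.6
```

{"method": "apply_moves", "body": {
  "deltas": [20, 0, 0, 0.3, 0, 20, 0, 0, 0.6, 0, 20, 0, 0, 0.6, 0]
}}

```text
clock: 20.35
position: [0.5452, -0.1739, 0.2769]
ee_rot: [0.001, 0.0, 1.0, -0.0]
contact_force: [-2.5, 0.4, 10.7]
width: 0.0288
gripper_force: 79.8
```

{"method": "apply_moves", "body": {
  "deltas": [20, 0, 0, 0.2, 0, 20, 0, 0, 0.4, 0, 20, 0, 0, 0.4, 0]
}}

```text
clock: 20.6
position: [0.5453, -0.1739, 0.2768]
ee_rot: [0.002, 0.0, 1.0, -0.001]
contact_force: [-1.7, 0.9, 11.9]
width: 0.0284
gripper_force: 79.9
```

```bash
python3 - <<'E'
from h import *
np.set_printoptions(precision=4,suppress=True)
for k in range(3):
    im=get_image("side");s=get_state();print(s["clock"],s["position"],s["contact_force"],s["moment"],s["effort"],s["qpos"])
p=s["position"];f=p[2]-.120
for b in np.arange(-.006,.0061,.002): # slip check: pestle shoulder height offset
    print(b,score(im,grads(im),[[(f+b+.110,.015),(f+b+.154,.0145)]],p))
E
```

```text
20.65 [ 0.5453 -0.1739  0.2768] [-1.2769  1.4049 12.3656] [ 0.3517  0.463  -0.0133] [ -0.228  -33.8373 -21.2513  -0.0916  -0.9792   0.0041] [-0.4305  0.2558  1.4626  0.0004  1.42   -2.0008]
20.7 [ 0.5453 -0.1739  0.2768] [-1.91    0.521  13.1631] [ 0.3006  0.488  -0.0101] [ -0.2277 -33.8412 -21.2517  -0.0918  -0.9785   0.0041] [-0.4305  0.2559  1.4625  0.0003  1.4199 -2.0008]
20.75 [ 0.5453 -0.1739  0.2768] [-1.0253  1.0504 12.6975] [ 0.3154  0.4802 -0.0066] [ -0.2252 -33.8427 -21.2514  -0.0917  -0.9781   0.0041] [-0.4305  0.2559  1.4626  0.0003  1.4199 -2.0008]
-0.006 11.562485
-0.004 11.288155
-0.002 11.819157
0.0 11.702401
0.002 10.61148
0.004 8.90281
0.006 7.1277933
```

{"method": "apply_moves", "body": {
  "deltas": [20, 0, 0, 0.3, 0, 20, 0, 0, 0.6, 0, 20, 0, 0, 0.8, 0, 20, 0, 0, 0.8, 0]
}}

```text
clock: 21.08
position: [0.5454, -0.1739, 0.2766]
ee_rot: [0.002, 0.0, 1.0, -0.001]
contact_force: [-2.8, 1.3, 15.3]
width: 0.0285
gripper_force: 80.2
```

{"method": "apply_moves", "body": {
  "deltas": [20, 0, 0, 0.3, 0, 20, 0, 0, 0.6, 0, 20, 0, 0, 0.9, 0, 20, 0, 0, 1.2, 0, 20, 0, 0, 1.2, 0, 20, 0, 0, 1.2, 0]
}}

```text
clock: 21.58
position: [0.5455, -0.1739, 0.2762]
ee_rot: [0.002, 0.0, 1.0, -0.001]
contact_force: [-2.9, 1.2, 17.9]
width: 0.0286
gripper_force: 80.7
```

{"method": "apply_moves", "body": {
  "deltas": [20, 0, 0, 0.3, 0, 20, 0, 0, 0.5, 0, 20, 0, 0, 0.5, 0, 20, 0, 0, 0.5, 0, 20, 0, 0, 0.5, 0, 20, 0, 0, 0.5, 0, 20, 0, 0, 0.5, 0, 20, 0, 0, 0.5, 0]
}}

```text
clock: 22.25
position: [0.5455, -0.1739, 0.2762]
ee_rot: [0.003, 0.0, 1.0, -0.001]
contact_force: [-3.2, 2.0, 20.0]
width: 0.0282
gripper_force: 80.8
```

```bash
python3 - <<'E'
from h import *
np.set_printoptions(precision=4,suppress=True)
F=[]
for k in range(6):
    im=get_image("side");s=get_state();F.append(s["contact_force"])
print(s["clock"],s["position"],np.mean(F,0))
E
```

```text
22.55 [ 0.5455 -0.1739  0.2762] [-3.3281  1.6646 19.7351]
```

{"method": "apply_moves", "body": {
  "deltas": [20, 0, 0, 0, 0, 20, 0, 0, 0, 0, 20, 0, 0, 0, 0, 20, 0, 0, 0, 0, 20, 0, 0, 0, 0, 20, 0, 0, 0, 0, 20, 0, 0, 0, 0, 20, 0, 0, 0, 0, 20, 0, 0, 0, 0, 20, 0, 0, 0, 0, 20, 0, 0, 0, 0, 20, 0, 0, 0, 0]
}}

```text
clock: 23.55
position: [0.5455, -0.1739, 0.2762]
ee_rot: [0.003, 0.0, 1.0, -0.001]
contact_force: [-2.9, 2.0, 19.3]
width: 0.0282
gripper_force: 80.8
```

{"method": "apply_moves", "body": {
  "deltas": [20, 0, 0, -2, 0, 20, 0, 0, -4, 0, 20, 0, 0, -7, 0, 20, 0, 0, -14, 0, 20, 0, 0, -25, 0, 20, 0, 0, -40, 0, 20, 0, 0, -55, 0, 20, 0, 0, -70, 0, 20, 0, 0, -85, 0, 20, 0, 0, -97, 0, 20, 0, 0, -105, 0, 20, 0, 0, -105, 0]
}}

```text
clock: 24.55
position: [0.5456, -0.1742, 0.3781]
ee_rot: [0.001, 0.0, 1.0, -0.001]
contact_force: [1.2, 0.3, -0.7]
width: 0.0283
gripper_force: 79.0
```

```bash
python3 - <<'E'
from h import *
np.set_printoptions(precision=4,suppress=True)
s=get_state();print(s["clock"],s["position"],s["ee_rot"],s["contact_force"],s["width"])
ims=[get_image("side"),get_image("top")]
p=s["position"];f=p[2]-.120;G=grads(ims[0])
print("foot z offset",[(int(b*1000),round(float(score(ims[0],G,[[(f+b,.023),(f+b+.06,.023)]],p)),1)) for b in np.arange(-.008,.0121,.002)])
for i in ims:
  for r in place_of("pestle_foot",i)[:2]: print(np.round(r["point"],1),r["score"],atz(i,r["point"],f))
print("plate",*fit(ims,PARTS["plate"],(.532,.203),.012))
print("jar side",*fit(ims,PARTS["jar"],(.544,-.173),.008))
E
```

```text
24.55 [ 0.5456 -0.1742  0.3781] [ 0.0012  0.0003  1.     -0.0005] [ 1.229   0.3152 -0.6641] 0.02825681206771783
foot z offset [(-8, 24.5), (-6, 26.6), (-4, 29.0), (-2, 31.5), (0, 33.4), (2, 33.6), (4, 32.2), (6, 29.8), (8, 27.1), (10, 24.7), (12, 22.9)]
[351.1 230.2] 0.66 [ 0.542  -0.1721  0.2581]
[389. 160.] 0.87 [ 0.5424 -0.1774  0.2581]
[373.2 174.6] 0.45 [ 0.5128 -0.1441  0.2581]
plate [0.532 0.203] 56.934303 [array([0.532, 0.202]), array([0.533, 0.205])]
jar side [ 0.545 -0.174] 28.516315 [array([ 0.54 , -0.176]), array([ 0.544, -0.173])]
```

{"method": "apply_moves", "body": {
  "deltas": [20, 1, 15, 0, 0, 20, 2, 45, 0, 0, 20, 3, 80, 0, 0, 20, 5, 117, 0, 0, 20, 6, 154, 0, 0, 20, 8, 191, 0, 0, 20, 9, 228, 0, 0, 20, 11, 265, 0, 0, 20, 12, 302, 0, 0, 20, 13, 337, 0, 0, 20, 13.5, 362, 0, 0, 20, 13.5, 377, 0, 0]
}}

```text
clock: 25.75
position: [0.53, 0.2071, 0.376]
ee_rot: [-0.001, -0.001, 1.0, 0.001]
contact_force: [0.2, -0.6, -0.8]
width: 0.0282
gripper_force: 79.1
```

{"method": "apply_moves", "body": {
  "deltas": [20, 0, 0, 0, 0, 20, 0, 0, 10, 0, 20, 0, 0, 35, 0, 20, 0, 0, 70, 0, 20, 0, 0, 100, 0, 20, 0, 0, 130, 0, 20, 0, 0, 150, 0, 20, 0, 0, 162, 0, 20, 0, 0, 167, 0, 20, 0, 0, 169, 0, 20, 0, 0, 170, 0, 20, 0, 0, 170, 0]
}}

```text
clock: 26.75
position: [0.5321, 0.2028, 0.2074]
ee_rot: [0.001, 0.001, 1.0, 0.0]
contact_force: [0.2, 0.4, -0.8]
width: 0.0285
gripper_force: 79.2
```

```bash
python3 - <<'E'
from h import *
np.set_printoptions(precision=4,suppress=True)
s=get_state();print(s["clock"],s["position"],s["ee_rot"],s["contact_force"],s["width"])
E
```

```text
26.75 [0.5321 0.2028 0.2074] [0.0008 0.0006 1.     0.0001] [ 0.164   0.4032 -0.8236] 0.028501292171373968
```

{"method": "apply_moves", "body": {
  "deltas": [20, 0, 0, 1, 0, 20, 0, 0, 2, 0, 20, 0, 0, 3, 0, 20, 0, 0, 4, 0, 20, 0, 0, 4, 0]
}}

```text
clock: 27.17
position: [0.5316, 0.2032, 0.2027]
ee_rot: [-0.0, 0.0, 1.0, 0.0]
contact_force: [0.5, 0.6, -1.1]
width: 0.0283
gripper_force: 79.2
```

{"method": "apply_moves", "body": {
  "deltas": [20, 0, 0, 0.6, 0, 20, 0, 0, 1.2, 0, 20, 0, 0, 1.2, 0]
}}

```text
clock: 27.42
position: [0.5318, 0.2032, 0.202]
ee_rot: [0.0, 0.0, 1.0, 0.0]
contact_force: [-1.0, -1.1, 1.7]
width: 0.0286
gripper_force: 79.2
```

{"method": "apply_moves", "body": {
  "deltas": [20, 0, 0, 0.3, 0, 33, 0, 0, 0.3, 0, 36, 0, 0, 0.3, 0, 40, 0, 0, 0.3, 0, 50, 0, 0, 0.3, 0, 65, 0, 0, 0.3, 0, 85, 0, 0, 0.3, 0, 85, 0, 0, 0.3, 0, 85, 0, 0, 0.3, 0]
}}

```text
clock: 28.17
position: [0.5317, 0.2031, 0.2012]
ee_rot: [0.0, 0.0, 1.0, 0.0]
contact_force: [-0.2, 0.2, -0.1]
width: 0.085
gripper_force: 0.0
```

{"method": "apply_moves", "body": {
  "deltas": [85, 0, 0, -10, 0, 85, 0, 0, -30, 0, 85, 0, 0, -60, 0, 85, 0, 0, -90, 0, 85, 0, 0, -120, 0, 85, 20, 20, -140, 0, 85, 55, 40, -140, 0, 85, 90, 60, -140, 0, 85, 125, 80, -140, 0, 85, 155, 95, -140, 0, 85, 170, 105, -140, 0, 85, 170, 105, -140, 0]
}}

```text
clock: 29.17
position: [0.3582, 0.3097, 0.3427]
ee_rot: [-0.0, -0.002, 1.0, 0.001]
contact_force: [-0.4, -0.3, 0.9]
width: 0.0853
gripper_force: 0.0
```

```bash
python3 - <<'E'
from h import *
np.set_printoptions(precision=4,suppress=True)
s=get_state();print(s["clock"],s["position"],s["contact_force"])
ims=[get_image("side"),get_image("top")]
up=[[(z+.005,r) for z,r in p] for p in PARTS["pestle"]]
print("pestle",*fit(ims,up,(.532,.203),.012));print("plate",*fit(ims,PARTS["plate"],(.532,.203),.012));print("jar",*fit(ims,PARTS["jar"],(.544,-.173),.008))
o=[cv2.resize(i["frame"][:,:,::-1],None,fx=3,fy=3,interpolation=cv2.INTER_CUBIC) for i in ims]
cv2.imwrite("pics/h.png",np.hstack([o[0][400:950,560:1200][:, :],cv2.resize(o[1][330:1000,1050:1245],(160,550))]))
E
```

```text
29.1667 [0.3582 0.3097 0.3427] [-0.3696 -0.2713  0.878 ]
pestle [0.532 0.203] 61.45124 [array([0.532, 0.203]), array([0.532, 0.204])]
plate [0.532 0.203] 52.216187 [array([0.532, 0.202]), array([0.532, 0.205])]
jar [ 0.542 -0.174] 32.28408 [array([ 0.541, -0.175]), array([ 0.543, -0.172])]
```

View pics/h.png

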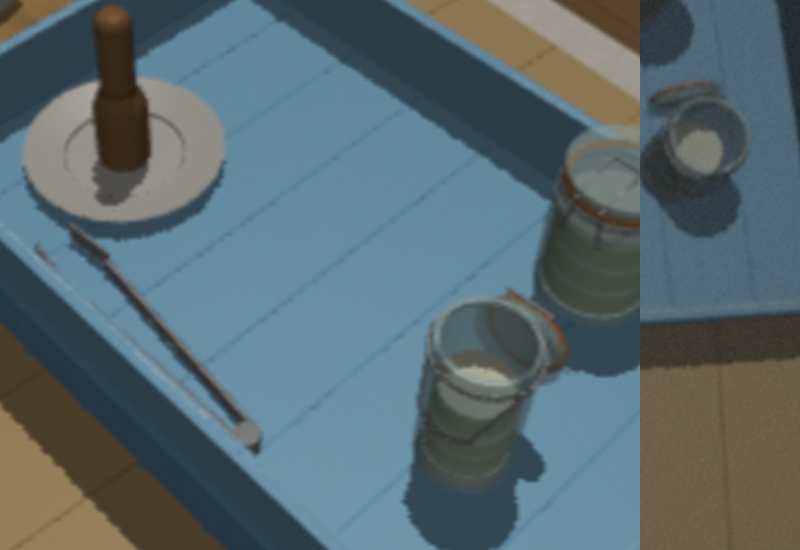

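The pestle stands upright on the middle of the plate (side px 227,175). The radish pack sits deep in the jar (side px 347,262), and the jar, tongs and closed jar are where they were.

```bash
python3 -c "
from rig import *
print(sign_off())"
```

```text
the job is handed in; nothing more can be done
None
```

The jar is packed: the rounds were pushed down until they gave no more and held at about 20 N for over a second. The pestle stands upright on the middle of the plate, the jar, tongs and closed jar look undisturbed in the last picture, and the job was handed in at about 29 s.

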